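# Load a vial and walk the sticky rack shutter shut

### The job

Stand the red-capped vial upright in the empty middle pocket of the vial rack and let go of it. Then close the rack's blue shutter fully, so that it lies flush against the far wall at both ends: it racks and jams in its sticky tracks, so push its two black posts gently in turn, a little at each end, and never force it (keep the push under 25 N). Leave the filter cassette, the check weight and the motor where they are.

Things in the scene. Friction and masses are not known exactly. Their poses are not given: they have to be found in the camera images.
- rack: White vial rack with a grey hood, 153 x 250 x 68 mm, fixed to the bench. Origin: centre of its underside; z up, +x the way the shutter closes (away from the robot), +y left. Its open well (x 4 to 62 mm, y -100 to 100 mm) holds a black pocket plate, top at z 20 mm. The side tracks (|y| 103 to 125 mm, top at z 67.5 mm) run along x.
- pocket (a point): Centre of the floor of the empty middle pocket (rack axes), at x 33, y 0, z 4 mm in the rack: round, 28 mm wide, 16 mm deep, so its mouth is 16 mm above this point. Like pockets at y -80 and +80 mm hold yellow-capped vials 46 mm tall, so fingers opening along the rack's y have about 65 mm either side; along x only about 29 mm.
- stop (a point): Middle of the far wall's inner face (rack axes), x 62 mm in the rack: the full-width end stop that the shutter's front edge lies against when home. The wall is 12 mm thick, its top at z 67 mm of the rack.
- hood (a point): Centre of the top of the grey hood (rack axes), fixed, 82 mm (x) x 128 mm (y), top at z 68.5 mm; it covers the middle of the shutter's rear edge at all times, so the shutter can be pushed only near its ends.
- shutter: Blue shutter plate, 70 mm (x) x 218 mm (y) x 8 mm, 0.35 to 0.7 kg, held down in the rack's tracks, underside at z 54 mm of the rack. Origin: centre of its underside; axes as the rack's when straight. Starts open, its origin at x -34 to -24 mm in the rack; home at x +27 mm. A little side play lets it skew a few degrees before it jams (see the posts).
- post_left (a point): Centre of the top of the upright round black post near the shutter's left (+y) end: 14 mm diameter, 32 mm tall, z 62 to 94 mm of the rack, at y +85 mm. Push its near side along the rack's +x. This end then moves at 2 to 7 N, the other nearly stays; once it leads too far the shutter jams, the force climbs steeply, and only the other post frees it, breaking loose at up to 14 N.
- post_right (a point): Centre of the top of the like post near the right (-y) end, at y -85 mm of the shutter. It behaves the same. Pushing one end fully home may draw the other back a millimetre or two. At home both posts' centres stand at x +27 mm in the rack's frame.
- sample_vial: Red-capped vial, 24 mm diameter, 46 mm tall, 18 g, standing on the bench, to the robot's left or right of the rack. Origin: centre of its underside; z up.
- cassette: White filter cassette with a blue band and a blue tip, 41 mm diameter, 40 mm tall, on the bench left of the rack; leave alone. Origin: centre of its underside.
- weight: Cream check weight with a knob, 26 mm diameter, 30 mm tall, on the bench beside the rack, on the side opposite the vial; leave alone. Origin: centre of its underside.
- motor: Geared motor, 129 x 46 x 46 mm, lying on the bench at the right; leave alone. Origin: centre of its underside, x along its length.
Things that resemble listed ones, but are neither listed nor needed, are in the scene too. Leave any purple look-alike of the sample_vial alone. There is more than one size of the shutter; the one meant has the size given above.

How it is judged:
By the outcome, as a careful person would: the job done as asked, in the order asked, and still so for the second after the job is handed in, with the robot touching nothing.
It also fails if it takes over 72 s, if anything falls off the work surface, if the arm or the gripper's body presses on something with over 40 N, if the wrist force passes 120 N, or if a joint passes its speed limit or range.

### The arm

A 6-joint arm with a two-finger parallel gripper is mounted at the origin on a cart in front of the work surface, level with it; the furniture and walls round the work are solid. World frame = base frame: x ahead of the robot, y to its left, z up, the work surface at z = 0. Lengths are in m, angles in rad, forces in N, time in s.
With the tool pointing down it reaches from about 0.3 to 0.75 m from the base axis. Payload 8.5 kg.
Tool frame: the origin (TCP) lies midway between the tips of the shut fingers; the grasp point (between the pads) lies 19 mm behind it; x points along the fingers, y is the direction in which the jaws open and shut, and the axes are right-handed (so a half turn about x gives the same grasp; the last joint's range is limited). The gripper opens to 85 mm and grips with 20 to 120 N. Pads are 22 mm wide; open, the fingers measure 114 mm over their backs; the gripper's body (76 mm by 85 mm) begins 54 mm behind the grasp point. The pads swing forward as they close: fully open they stand 13 mm farther back than shut.
Start: joints at [-1.467, 0.381, 1.297, -0, 1.464, -0.215], TCP at [0.172, -0.522, 0.193] pointing down, gripper open.
Joint ranges: [-3.11, 3.11], [-0.89, 2.33], [0.22, 2.48], [-1.42, 4.56], [0.17, 2.85], [-2.88, 2.88]. Speed limits (rad/s): [2.39, 2.39, 3.14, 3.14, 3.14, 3.14].

### API

Orientations are given as a rotation vector (axis times angle).
In Python, from workcell import ctrl gives the robot as it stands.
- The arm moves only by the tool carry_out, never from a script. Its arguments are lists of equal length, an entry for each row: "delta_pos": the shift along the tool's x, y, z in m, a list of three; "delta_rot": the turn, a rotation vector about the tool's x, y, z in degrees, a list of three; "hand": the gripper's target within -1 to 1 (shut at 1, half-way at 0, fully open at -1). A call has 1 to 10 rows; each row shifts and turns the commanded pose from where the row before left it, along the tool's axes as they then stand; what a row does not reach is not made up. A row lasts 1/8 s, in which the tool goes at most 62.5 mm and 10.7 degrees, less where a joint would pass 70% of its speed; a pose out of reach is approached as far as the arm can. A call is refused whole if a number of a shift passes 0.0625 or a number of a turn 10.7, either way. A call with a gripper value outside its range is refused whole. The fingers move at their own pace and stop on an object; "grip_force" is the grip in N (left out, the last holds). Time passes only in rows, so rows that do not move let the fingers close. It gives the time, the measured TCP pose, the force and the opening at its end, in the units of the state.
- ctrl.get_obs(): the state, without advancing time (a new reading comes with each control period).
- ctrl.capture(name): name is "scene" or "side" or "wrist"; returns the picture (400x640x3 uint8, red, green, blue); there is no depth.
- ctrl.camera_info(name): a dict with "fx", "fy", "cx", "cy" (pixels), "pose" (4x4, takes a point from camera to world coordinates). Camera axes: x right, y down, z forward; pixel columns grow to the right and rows downward; lengths in m; the calibration is good to about 2 mm. A picture is of the moment at which its call begins: read the wrist's pose just before it. camera_info takes no time and is no camera call; for the wrist camera it gives the pose at the moment of the call.
- ctrl.hand_in(): hands the job in, once; it reports no verdict.
Trained networks look in the newest picture that a camera, given by its name, has taken for a name from the list of things; names that differ only in an ending like _2 or _b are one class to them, and where a whole thing is asked for, a point or a joint stands for the part that bears it (a point fixed in the world has none). Each returns a list of dicts, best first, with "p" (0 to 1); they miss things now and then, are a little off and sometimes report something else, mostly with a low value. They report only what shows in the picture. A call takes as long as a camera call. They do not tell look-alikes from the thing itself.
- ctrl.trace(label, camera): "region" (400x640 bool, what is visible of it) and "point" ([column, row] in pixels, amid what is visible of it).
The state is a dict: "time_s": time; "joints": joint angles; "dq": joint speeds; "joint_torque": joint torques, N m; "ee_pos": TCP position; "eef_rot": TCP orientation; "contact_force": force on the tool from outside, world axes, zero at the start; "ft_torque": the same for the moment, N m; "width": finger opening in m.
Only numpy, scipy, OpenCV 4.12 (cv2) and the standard library are available. Lean on these libraries where they do the work, as an engineer would, in place of code of your own. Each camera call takes 0.05 s, during which the arm holds its last target. There are 200 camera calls.

## Working session

There is one attempt and no reset: what is moved stays moved. The work goes in short steps, Python scripts to look and compute and a tool call to move; the robot and the scene stay as the last step left them, time stands still between calls to the robot, and variables do not carry over. Pictures are saved under pics/ and viewed, about 8 in all and at most 12, crops included, and the job is handed in when it is done.

Besides the shell and the picture viewer there is one more tool, called after "Emit:" by a JSON object that holds its "op" and its "data", one argument or row to a line. carry_out: Moves the arm, as the interface text tells. Its arguments: {"type":"object","properties":{"delta_pos":{"type":"array"},"delta_rot":{"type":"array"},"hand":{"type":"array"},"grip_force":{"type":"number"}},"required":["delta_pos","delta_rot","hand"]}

```bash
ls; mkdir -p pics; python3 - <<'E'
from workcell import ctrl
import cv2,numpy as np
o=ctrl.get_obs();print({k:np.round(v,3).tolist() for k,v in o.items()})
for c in("scene","side"):
    im=ctrl.capture(c);cv2.imwrite(f"pics/{c}0.png",im[:,:,::-1])
    i=ctrl.camera_info(c);print(c,i["fx"],i["cx"],i["cy"],np.round(i["pose"],3).tolist())
    for l in("rack","sample_vial","shutter","post_left","post_right","pocket","weight","cassette","motor"):
        print(l,[(round(d["p"],2),np.round(d["point"]).tolist(),int(d["region"].sum())) for d in ctrl.trace(l,c)[:4]])
a=cv2.imread("pics/scene0.png");b=cv2.imread("pics/side0.png")
E
```

```text
pics
{'time_s': 0.0, 'joints': [-1.467, 0.381, 1.298, 0.0, 1.464, -0.215], 'dq': [0.003, 0.0, 0.002, -0.0, -0.001, -0.0], 'joint_torque': [-0.0, -44.846, -23.128, -0.0, 0.005, 0.0], 'ee_pos': [0.172, -0.522, 0.192], 'eef_rot': [2.05, 0.331, -2.05], 'contact_force': [-0.236, -0.685, 0.995], 'ft_torque': [-0.008, -0.013, -0.041], 'width': 0.085}
scene 438.58836445207766 323.0750021174713 201.02346220367602 [[0.655, -0.557, 0.51, -0.128], [-0.755, -0.496, 0.428, -0.559], [0.014, -0.666, -0.746, 1.025], [0.0, 0.0, 0.0, 1.0]]
rack [(0.72, [344.0, 193.0], 1259)]
sample_vial []
shutter [(0.69, [410.0, 239.0], 230)]
post_left [(0.71, [409.0, 240.0], 212)]
post_right [(0.56, [409.0, 240.0], 216)]
pocket [(0.78, [346.0, 196.0], 1349)]
weight []
cassette []
motor [(0.7, [463.0, 260.0], 545)]
side 431.7260192986171 318.275303481691 197.60089673010057 [[-0.969, -0.148, 0.199, 0.29], [-0.247, 0.513, -0.822, 0.956], [0.019, -0.846, -0.533, 0.703], [0.0, 0.0, 0.0, 1.0]]
rack [(0.8, [303.0, 214.0], 4377)]
sample_vial [(0.72, [323.0, 315.0], 202), (0.69, [340.0, 337.0], 240)]
shutter [(0.84, [314.0, 177.0], 259), (0.58, [308.0, 217.0], 376)]
post_left [(0.7, [317.0, 177.0], 241), (0.69, [313.0, 220.0], 508)]
post_right [(0.94, [312.0, 216.0], 397), (0.82, [316.0, 172.0], 245), (0.54, [302.0, 214.0], 4164), (0.46, [322.0, 316.0], 183)]
pocket [(0.62, [305.0, 213.0], 4336)]
weight [(0.6, [306.0, 213.0], 4200)]
cassette [(0.62, [256.0, 287.0], 242), (0.39, [304.0, 214.0], 4194)]
motor [(0.67, [313.0, 144.0], 325)]
```

View pics/scene0.png

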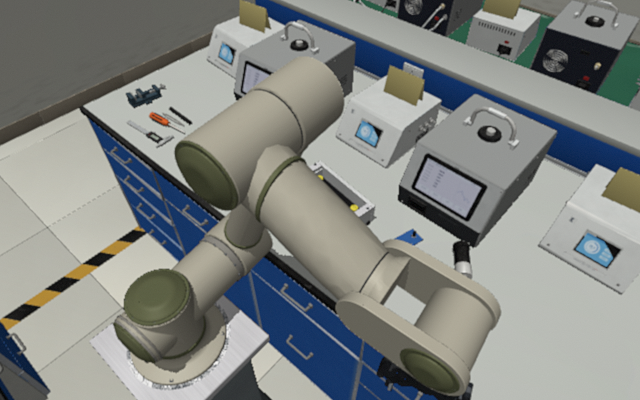

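View pics/side0.png

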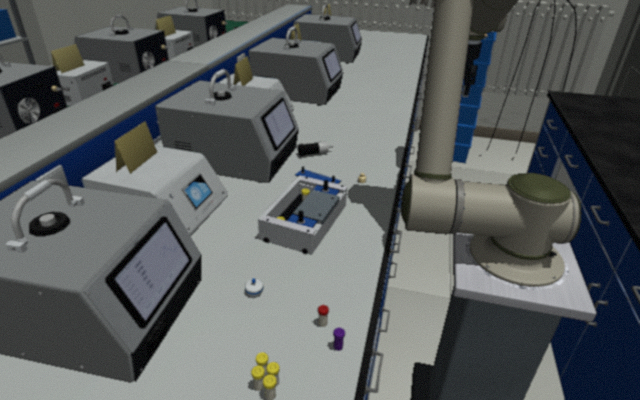

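The side view shows the rack at about (303,214), the red vial at (323,315) and its purple look-alike at (340,337). The weight is at (362,178), the cassette at (255,287) and a spare blue plate at (318,175). In the scene view the arm hides most of these.

```bash
cat > h.py <<'E'
from workcell import ctrl
import cv2,numpy as np
from scipy.spatial.transform import Rotation as R
def back(info,uv,z):
    P=np.array(info["pose"]);d=P[:3,:3]@np.array([(uv[0]-info["cx"])/info["fx"],(uv[1]-info["cy"])/info["fy"],1])
    return P[:3,3]+d*(z-P[2,3])/d[2]
def proj(info,X):
    P=np.array(info["pose"]);c=(np.atleast_2d(X)-P[:3,3])@P[:3,:3]
    return np.c_[c[:,0]/c[:,2]*info["fx"]+info["cx"],c[:,1]/c[:,2]*info["fy"]+info["cy"]]
E
python3 - <<'E'
from h import *
i=ctrl.camera_info("side")
for n,uv,z in[("vial",(323,316),.023),("purple",(340,338),.023),("weight",(362,178),.015),("cass",(255,288),.02),("postL?",(301,211),.094),("postR?",(325,178),.094),("rackmid",(303,208),.06)]:
    print(n,np.round(back(i,uv,z),3))
o=ctrl.get_obs();T=R.from_rotvec(o["eef_rot"]);print(T.as_matrix().round(3))
w=ctrl.camera_info("wrist");P=np.array(w["pose"]);print(w["fx"],w["cx"],w["cy"])
print("cam in tool",T.inv().apply(P[:3,3]-o["ee_pos"]).round(3),(T.as_matrix().T@P[:3,:3]).round(3))
im=cv2.imread("pics/side0.png")[150:360,220:400];cv2.imwrite("pics/c1.png",cv2.resize(im,None,fx=3.0,fy=2.8,interpolation=2))
E
```

```text
vial [0.421 0.348 0.023]
purple [0.376 0.394 0.023]
weight [ 0.44  -0.258  0.015]
cass [0.587 0.306 0.02 ]
postL? [0.543 0.091 0.094]
postR? [ 0.524 -0.089  0.094]
rackmid [0.556 0.027 0.06 ]
[[-0.     0.313 -0.95 ]
 [ 0.    -0.95  -0.313]
 [-1.    -0.     0.   ]]
329.4969357488936 323.1140020672114 194.66418448576286
cam in tool [-0.18  -0.001 -0.076] [[-0.    -0.295  0.955]
 [ 1.    -0.     0.   ]
 [ 0.     0.955  0.295]]
```

View pics/c1.png

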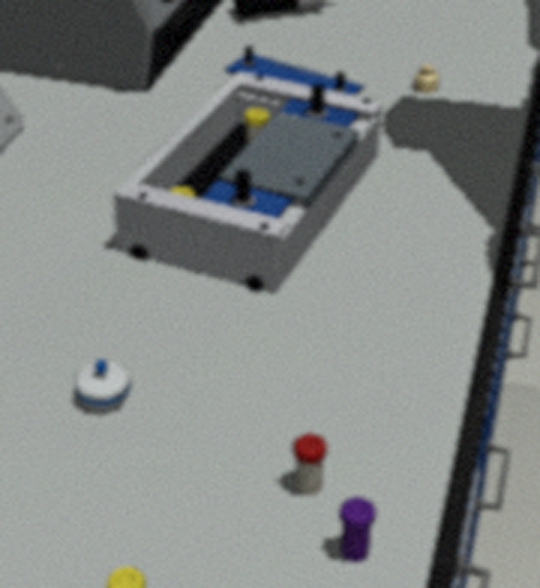

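Emit:
{"op": "carry_out", "data": {
  "delta_pos": [
    [-0.007, -0.019, -0.0436],
    [-0.007, -0.019, -0.0436],
    [-0.007, -0.019, -0.0436],
    [-0.007, -0.019, -0.0436],
    [-0.007, -0.019, -0.0436],
    [-0.007, -0.019, -0.0436],
    [-0.007, -0.019, -0.0436],
    [0, 0, 0],
    [0, 0, 0],
    [0, 0, 0]
  ],
  "delta_rot": [
    [0, 0, 0],
    [0, 0, 0],
    [0, 0, 0],
    [0, 0, 0],
    [0, 0, 0],
    [0, 0, 0],
    [0, 0, 0],
    [8, 0, 0],
    [8, 0, 0],
    [8, 0, 0]
  ],
  "hand": [-1, -1, -1, -1, -1, -1, -1, -1, -1, -1]
}}

```text
time_s: 2.25
ee_pos: [0.4206, -0.3002, 0.2416]
eef_rot: [-2.168, 0.113, 2.168]
contact_force: [0.5, 0.2, 0.2]
width: 0.0858
```

Emit:
{"op": "carry_out", "data": {
  "delta_pos": [
    [0, -0.05, -0.003],
    [0, -0.05, -0.003],
    [0, -0.05, -0.003],
    [0, -0.05, -0.003],
    [0, -0.05, -0.003],
    [0, -0.05, -0.003],
    [0, 0, 0],
    [0, 0, 0]
  ],
  "delta_rot": [
    [0, 0, 0],
    [0, 0, 0],
    [0, 0, 0],
    [0, 0, 0],
    [0, 0, 0],
    [0, 0, 0],
    [0, 0, 0],
    [0, 0, 0]
  ],
  "hand": [-1, -1, -1, -1, -1, -1, -1, -1]
}}

```text
time_s: 3.25
ee_pos: [0.4684, -0.004, 0.2415]
eef_rot: [-2.17, 0.109, 2.17]
contact_force: [-0.4, -0.4, 0.4]
width: 0.0858
```

```bash
python3 - <<'E'
from h import *
o=ctrl.get_obs();T=R.from_rotvec(o["eef_rot"]);print(o["time_s"],o["ee_pos"].round(4) if hasattr(o["ee_pos"],'round') else o["ee_pos"],T.as_matrix().round(3).tolist())
w=ctrl.camera_info("wrist");im=ctrl.capture("wrist");cv2.imwrite("pics/w1.png",im[:,:,::-1]);np.save("w1.npy",w["pose"])
for l in("rack","shutter","post_left","post_right","pocket"):
    print(l,[(round(d["p"],2),np.round(d["point"]).tolist(),int(d["region"].sum())) for d in ctrl.trace(l,"wrist")[:4]])
E
```

```text
3.25 [ 0.4684 -0.004   0.2415] [[-0.0, -0.1, -0.995], [-0.0, -0.995, 0.1], [-1.0, 0.0, -0.0]]
rack [(0.84, [308.0, 62.0], 32309)]
shutter [(0.76, [511.0, 48.0], 4395), (0.7, [318.0, 72.0], 5309)]
post_left [(0.75, [315.0, 76.0], 5495), (0.69, [514.0, 50.0], 4417)]
post_right [(0.74, [515.0, 49.0], 4370), (0.58, [342.0, 75.0], 5162)]
pocket [(0.83, [307.0, 64.0], 32659)]
```

View pics/w1.png

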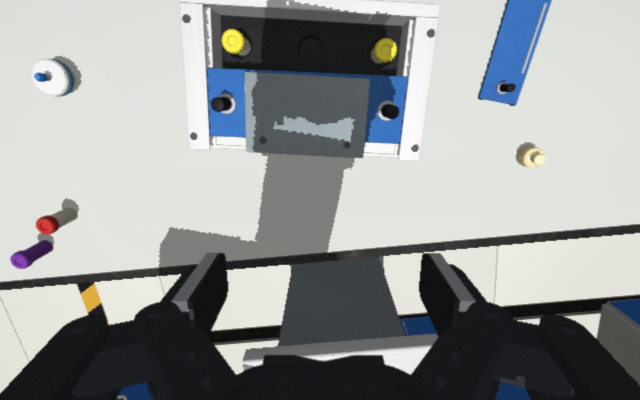

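The wrist view shows the rack clearly: top corners at about (191,149), (418,160), (438,5) and (183,2), and yellow caps at (232,41) and (386,50). The empty pocket is at (311,48), post tops at (220,104) and (387,111), and the red cap at (47,225).

```bash
python3 - <<'E'
from h import *
w=ctrl.camera_info("wrist");w["pose"]=np.load("w1.npy")
im=cv2.imread("pics/w1.png");h=cv2.cvtColor(im,cv2.COLOR_BGR2HSV)
def blob(m,box):
    k=np.zeros(m.shape,bool);x0,y0,x1,y1=box;k[y0:y1,x0:x1]=1;y,x=np.nonzero(m&k);return [x.mean(),y.mean(),len(x),x.min(),x.max(),y.min(),y.max()]
Y=(h[...,0]>20)&(h[...,0]<35)&(h[...,1]>150)&(h[...,2]>120)
Rd=((h[...,0]<8)|(h[...,0]>172))&(h[...,1]>150)&(h[...,2]>70)
a=blob(Y,(210,20,260,60));b=blob(Y,(360,30,410,70));r=blob(Rd,(20,200,80,250));print(a,b,r)
B=[back(w,u,.050) for u in(a,b)];print("caps",np.round(B,4),np.linalg.norm(B[0]-B[1]),"mid",(B[0]+B[1])/2)
d=B[0]-B[1];print("yaw",np.degrees(np.arctan2(-d[0],d[1])))
print("pocket hole",back(w,(311,48),.02))
C=np.array([back(w,u,.0675) for u in((191,149),(418,160),(438,5),(183,2))]);print(C.round(4),C.mean(0))
S=np.array([back(w,u,.0675) for u in((186,18),(431,33),(193,136),(416,149))]);print("screws",S.round(4))
print("posts",back(w,(217,104),.094),back(w,(385,111),.094))
print("red",back(w,r[:2],.043), back(w,(45,226),.046))
c=cv2.resize(im[0:170,170:450],None,fx=2.8,fy=2.8,interpolation=2);cv2.imwrite("pics/w1c.png",c)
E
```

```text
[np.float64(232.53033707865168), np.float64(40.83595505617978), 445, np.int64(222), np.int64(244), np.int64(29), np.int64(53)] [np.float64(385.8046875), np.float64(49.3671875), 384, np.int64(375), np.int64(396), np.int64(38), np.int64(60)] [np.float64(47.00344827586207), np.float64(224.67586206896553), 290, np.int64(37), np.int64(58), np.int64(217), np.int64(233)]
caps [[ 0.6037  0.0773  0.05  ]
 [ 0.5798 -0.0798  0.05  ]] 0.15890683756134205 mid [ 0.59170762 -0.0012038   0.05      ]
yaw -8.651933040682778
pocket hole [ 0.59249039 -0.00186643  0.02      ]
[[ 0.4999  0.1371  0.0675]
 [ 0.4633 -0.1065  0.0675]
 [ 0.6122 -0.1279  0.0675]
 [ 0.639   0.1141  0.0675]] [0.55358456 0.00419355 0.0675    ]
screws [[ 0.6252  0.1143  0.0675]
 [ 0.5884 -0.1211  0.0675]
 [ 0.5134  0.1319  0.0675]
 [ 0.4756 -0.1046  0.0675]]
posts [0.54326778 0.09180559 0.094     ] [ 0.52064306 -0.06836669  0.094     ]
red [0.4222582  0.34507578 0.043     ] [0.42176099 0.34531783 0.046     ]
```

View pics/w1c.png

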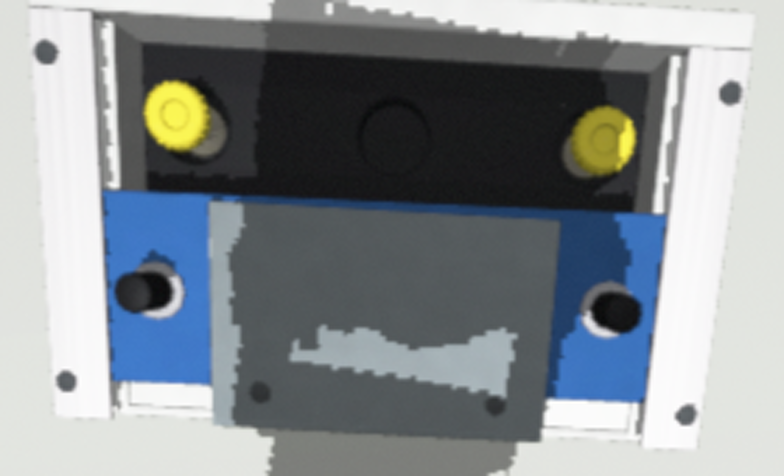

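Emit:
{"op": "carry_out", "data": {
  "delta_pos": [
    [0, 0, 0],
    [0, -0.0563, 0.0165],
    [0, -0.0563, 0.0165],
    [0, -0.0563, 0.0165],
    [0, -0.0563, 0.0165],
    [0, -0.0563, 0.0165],
    [0, -0.0563, 0.0165],
    [0.045, 0, 0],
    [0.045, 0, 0],
    [0, 0, 0]
  ],
  "delta_rot": [
    [3, 0, 0],
    [0, 0, 0],
    [0, 0, 0],
    [0, 0, 0],
    [0, 0, 0],
    [0, 0, 0],
    [0, 0, 0],
    [0, 0, 0],
    [0, 0, 0],
    [0, 0, 0]
  ],
  "hand": [-1, -1, -1, -1, -1, -1, -1, -1, -1, -1]
}}

```text
time_s: 4.8
ee_pos: [0.4207, 0.3444, 0.1492]
eef_rot: [-2.138, 0.168, 2.149]
contact_force: [-1.1, 0.8, 0.8]
width: 0.0851
```

```bash
python3 - <<'E'
from h import *
o=ctrl.get_obs();T=R.from_rotvec(o["eef_rot"]);print(o["time_s"],o["ee_pos"].round(4),T.as_matrix().round(3).tolist())
w=ctrl.camera_info("wrist");im=ctrl.capture("wrist")[:,:,::-1];cv2.imwrite("pics/w2.png",im)
h=cv2.cvtColor(np.ascontiguousarray(im),cv2.COLOR_BGR2HSV)
Rd=((h[...,0]<8)|(h[...,0]>172))&(h[...,1]>150)&(h[...,2]>70)
n,l,s,c=cv2.connectedComponentsWithStats(Rd.astype(np.uint8));k=1+s[1:,4].argmax();print(s[k],c[k])
v=back(w,c[k],.044);print(v,T.inv().apply(v-o["ee_pos"]))
print("expect vial px",proj(w,[[.422,.345,.046],[.422,.345,0]]))
E
```

```text
4.8 [0.4207 0.3444 0.1492] [[-0.006, -0.152, -0.988], [-0.003, -0.988, 0.152], [-1.0, 0.004, 0.005]]
[308 167  24  24 454] [319.44493392 178.59911894]
[0.42258528 0.34791474 0.044     ] [ 0.10517204 -0.00420883 -0.00190921]
expect vial px [[322.77512387 179.31324442]
 [322.6438423  167.79512031]]
```

View pics/w2.png

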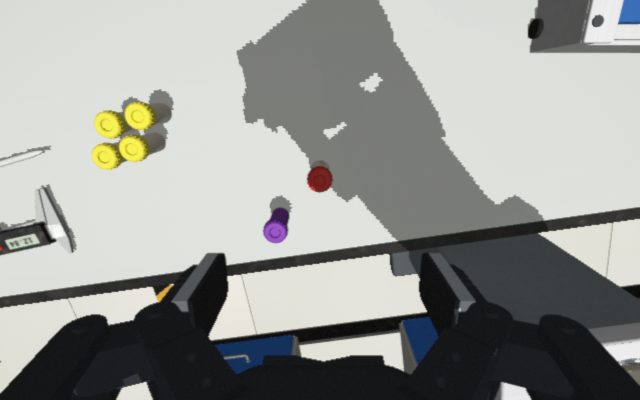

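The red cap is at (319,179), 4 mm to the tool's -y and 2 mm to -z. The purple look-alike at (276,232) is clear of the fingers.

Emit:
{"op": "carry_out", "data": {
  "delta_pos": [
    [0, -0.004, -0.002],
    [0.042, 0, 0],
    [0.042, 0, 0],
    [0.0425, 0, 0],
    [0, 0, 0],
    [0, 0, 0],
    [0, 0, 0],
    [0, 0, 0],
    [0, 0, 0],
    [0, 0, 0]
  ],
  "delta_rot": [
    [0, 0, 0],
    [0, 0, 0],
    [0, 0, 0],
    [0, 0, 0],
    [0, 0, 0],
    [0, 0, 0],
    [0, 0, 0],
    [0, 0, 0],
    [0, 0, 0],
    [0, 0, 0]
  ],
  "hand": [-1, -1, -1, -1, -1, 0.6, 0.6, 0.8, 1, 1],
  "grip_force": 25
}}

```text
time_s: 6.1
ee_pos: [0.4244, 0.349, 0.0252]
eef_rot: [-2.142, 0.163, 2.142]
contact_force: [-0.5, -0.3, -0.4]
width: 0.0002
```

Emit:
{"op": "carry_out", "data": {
  "delta_pos": [
    [0, 0, 0],
    [0, 0, 0],
    [0, 0, 0]
  ],
  "delta_rot": [
    [0, 0, 0],
    [0, 0, 0],
    [0, 0, 0]
  ],
  "hand": [1, 1, 1]
}}

```text
time_s: 6.48
ee_pos: [0.4244, 0.349, 0.025]
eef_rot: [-2.142, 0.164, 2.142]
contact_force: [-0.5, -0.0, -0.1]
width: 0.0001
```

The gripper shut to 0, so it missed. I'll look before moving.

```bash
python3 - <<'E'
from h import *
im=ctrl.capture("wrist")[:,:,::-1];s=ctrl.capture("side")[:,:,::-1]
i=ctrl.camera_info("side");print(proj(i,[[.4226,.348,.023]]),proj(i,[ctrl.get_obs()["ee_pos"]]))
c=cv2.resize(np.ascontiguousarray(s[270:380,260:420]),(582,400),interpolation=2)
cv2.imwrite("pics/w3.png",np.vstack([cv2.resize(np.ascontiguousarray(im[:, :]),(320,200)),np.full((1,320,3),255,np.uint8)]))
cv2.imwrite("pics/m.png",np.hstack([c[:, :400],cv2.resize(np.ascontiguousarray(im[100:,120:520]),(400,400),fx=0,fy=0)]))
E
```

```text
[[322.34484821 315.81942683]] [[321.39667612 315.28923274]]
```

View pics/m.png

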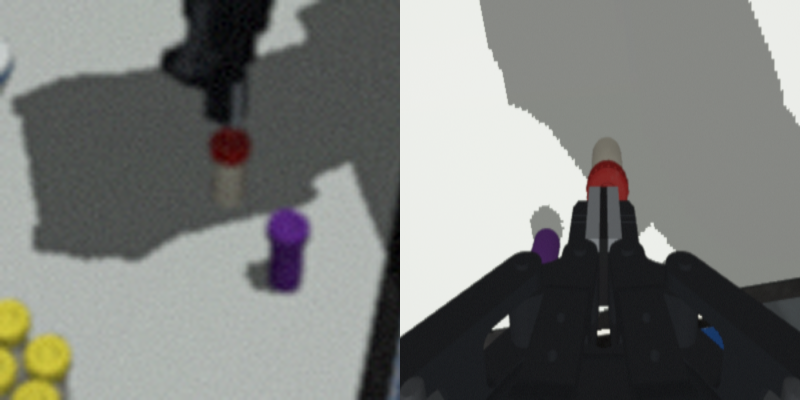

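```bash
python3 - <<'E'
from h import *
o=ctrl.get_obs();T=R.from_rotvec(o["eef_rot"]);w=ctrl.camera_info("wrist")
f=lambda p:T.inv().apply(p-o["ee_pos"]).round(4)
ctrl.capture("wrist");im=ctrl.capture("wrist")[:,:,::-1];h=cv2.cvtColor(np.ascontiguousarray(im),cv2.COLOR_BGR2HSV)
Rd=((h[...,0]<8)|(h[...,0]>172))&(h[...,1]>150)&(h[...,2]>70);y,x=np.nonzero(Rd);print(x.min(),x.max(),y.min(),y.max())
# cap width -> distance
rows=[(r,np.ptp(x[y==r])) for r in range(y.min(),y.max())];print(rows[::4])
print("far base",f(back(w,(326,204),0)),"cap far",f(back(w,(326,y.min()),.046)),f(back(w,(326,y.min()),.036)))
print("tcp px",proj(w,[o["ee_pos"],o["ee_pos"]+np.array([0,0,.02])]))
E
```

```text
307 347 221 249
[(221, np.int64(10)), (225, np.int64(26)), (229, np.int64(32)), (233, np.int64(37)), (237, np.int64(38)), (241, np.int64(40)), (245, np.int64(8))]
far base [ 0.025   0.0009 -0.0052] cap far [-0.021   0.0005 -0.0115] [-0.011   0.0006 -0.0075]
tcp px [[324.75933861 225.9962026 ]
 [324.94396095 240.49967937]]
```

The vial still stands untouched. The shut fingertips appear just above its cap, about 40 mm short of the reported TCP. I'll confirm by lowering gently onto the cap.

Emit:
{"op": "carry_out", "data": {
  "delta_pos": [
    [0.004, 0, 0],
    [0.002, 0, 0],
    [0.002, 0, 0],
    [0, 0, 0]
  ],
  "delta_rot": [
    [0, 0, 0],
    [0, 0, 0],
    [0, 0, 0],
    [0, 0, 0]
  ],
  "hand": [1, 1, 1, 1]
}}

```text
time_s: 7.18
ee_pos: [0.4243, 0.3489, 0.0168]
eef_rot: [-2.142, 0.164, 2.143]
contact_force: [-0.3, -0.3, 0.6]
width: -0.0
```

```bash
python3 - <<'E'
from h import *
o=ctrl.get_obs();print(o["time_s"],o["ee_pos"],o["contact_force"])
w=ctrl.camera_info("wrist");im=ctrl.capture("wrist")[:,:,::-1];i=ctrl.camera_info("side");s=ctrl.capture("side")[:,:,::-1]
cv2.imwrite("pics/m2.png",np.hstack([cv2.resize(np.ascontiguousarray(im[190:290,260:390]),(520,400),interpolation=2),cv2.resize(np.ascontiguousarray(s[285:345,300:342]),(280,400),interpolation=2)]))
E
```

```text
7.175 [0.42433592 0.34890928 0.01683822] [-0.32414399 -0.32862619  0.63143618]
```

View pics/m2.png

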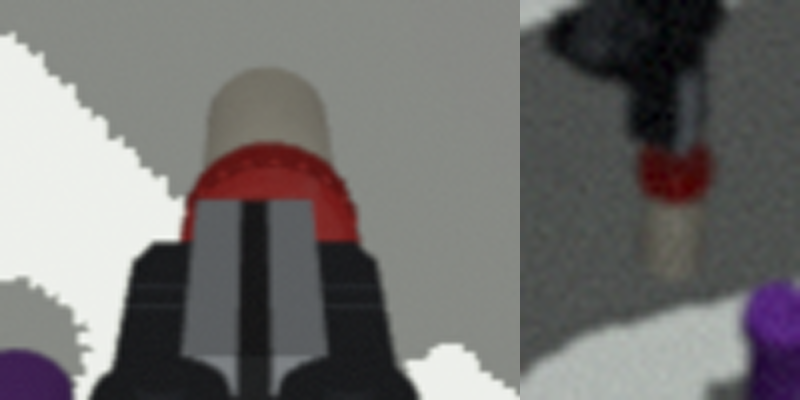

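Emit:
{"op": "carry_out", "data": {
  "delta_pos": [
    [0.002, 0, 0],
    [0.002, 0, 0],
    [0, 0, 0]
  ],
  "delta_rot": [
    [0, 0, 0],
    [0, 0, 0],
    [0, 0, 0]
  ],
  "hand": [1, 1, 1]
}}

```text
time_s: 7.65
ee_pos: [0.4243, 0.3489, 0.0128]
eef_rot: [-2.142, 0.164, 2.143]
contact_force: [0.1, 0.8, 0.0]
width: -0.0003
```

Emit:
{"op": "carry_out", "data": {
  "delta_pos": [
    [0.002, 0, 0],
    [0.002, 0, 0],
    [0, 0, 0]
  ],
  "delta_rot": [
    [0, 0, 0],
    [0, 0, 0],
    [0, 0, 0]
  ],
  "hand": [1, 1, 1]
}}

```text
time_s: 8.02
ee_pos: [0.4243, 0.3489, 0.0089]
eef_rot: [-2.142, 0.164, 2.143]
contact_force: [0.5, 1.0, -0.1]
width: -0.0002
```

Emit:
{"op": "carry_out", "data": {
  "delta_pos": [
    [0.0015, 0, 0],
    [0, 0, 0]
  ],
  "delta_rot": [
    [0, 0, 0],
    [0, 0, 0]
  ],
  "hand": [1, 1]
}}

```text
time_s: 8.28
ee_pos: [0.4244, 0.3489, 0.0074]
eef_rot: [-2.142, 0.164, 2.142]
contact_force: [-0.4, -0.3, -1.2]
width: 0.0003
```

Emit:
{"op": "carry_out", "data": {
  "delta_pos": [
    [0.0015, 0, 0],
    [0, 0, 0]
  ],
  "delta_rot": [
    [0, 0, 0],
    [0, 0, 0]
  ],
  "hand": [1, 1]
}}

```text
time_s: 8.52
ee_pos: [0.4252, 0.3494, 0.0072]
eef_rot: [-2.144, 0.162, 2.139]
contact_force: [-1.7, -0.2, 9.4]
width: 0.0001
```

```bash
python3 - <<'E'
from h import *
o=ctrl.get_obs();T=R.from_rotvec(o["eef_rot"]);w=ctrl.camera_info("wrist")
im=ctrl.capture("wrist")[:,:,::-1];s=ctrl.capture("side")[:,:,::-1];print(o["contact_force"],o["ee_pos"],o["width"])
cv2.imwrite("pics/m3.png",np.hstack([cv2.resize(np.ascontiguousarray(im[190:290,260:390]),(520,400),interpolation=2),cv2.resize(np.ascontiguousarray(s[285:345,300:342]),(280,400),interpolation=2)]))
E
```

```text
[-1.67297916 -0.21599137  9.38421769] [0.42519343 0.34941029 0.00719234] 8.413729472668701e-05
```

View pics/m3.png

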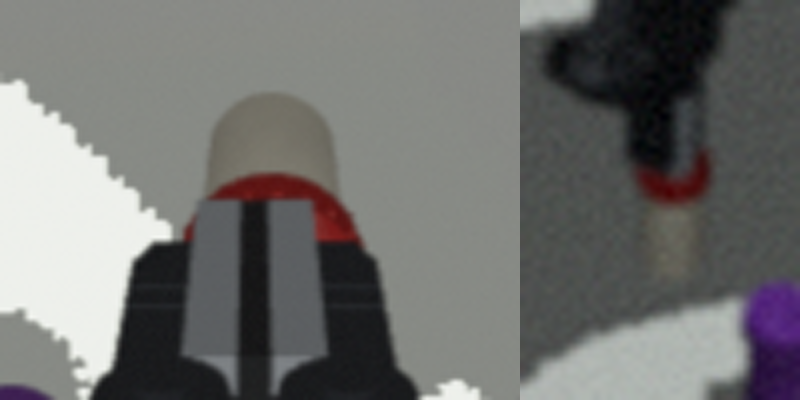

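Contact is confirmed: the tips meet the 46 mm cap with the reported z at 7 mm, so the real tips are 39 mm short of the reported TCP. I'll raise, open, and go down with that correction.

Emit:
{"op": "carry_out", "data": {
  "delta_pos": [
    [-0.015, 0, 0],
    [-0.02, 0, 0],
    [0, 0, 0],
    [0, 0, 0],
    [0, 0, 0],
    [0, 0, 0],
    [0.02, 0, 0],
    [0.02, 0, 0],
    [0.019, 0, 0],
    [0, 0, 0]
  ],
  "delta_rot": [
    [0, 0, 0],
    [0, 0, 0],
    [0, 0, 0],
    [0, 0, 0],
    [0, 0, 0],
    [0, 0, 0],
    [0, 0, 0],
    [0, 0, 0],
    [0, 0, 0],
    [0, 0, 0]
  ],
  "hand": [1, -0.8, -0.8, -0.8, -0.8, -0.8, -0.8, -0.8, -0.8, -0.8]
}}

```text
time_s: 9.88
ee_pos: [0.4237, 0.3485, -0.0192]
eef_rot: [-2.14, 0.165, 2.146]
contact_force: [-0.3, 0.3, 0.8]
width: 0.0768
```

Emit:
{"op": "carry_out", "data": {
  "delta_pos": [
    [0, 0, 0],
    [0, 0, 0],
    [0, 0, 0],
    [0, 0, 0],
    [0, 0, 0],
    [0, 0, 0]
  ],
  "delta_rot": [
    [0, 0, 0],
    [0, 0, 0],
    [0, 0, 0],
    [0, 0, 0],
    [0, 0, 0],
    [0, 0, 0]
  ],
  "hand": [0, 0.2, 0.4, 1, 1, 1]
}}

```text
time_s: 10.62
ee_pos: [0.4247, 0.349, -0.0176]
eef_rot: [-2.143, 0.163, 2.141]
contact_force: [-0.2, -2.4, 6.1]
width: 0.0222
```

Emit:
{"op": "carry_out", "data": {
  "delta_pos": [
    [-0.046, 0, 0],
    [-0.046, 0, 0],
    [-0.046, 0, 0],
    [0, 0.0458, -0.0313],
    [0, 0.0458, -0.0313],
    [0, 0.0458, -0.0313],
    [0, 0.0458, -0.0313],
    [0, 0.0458, -0.0313],
    [0, 0.0458, -0.0313],
    [0, 0.0458, -0.0313]
  ],
  "delta_rot": [
    [0, 0, 0],
    [0, 0, 0],
    [0, 0, 0],
    [0, 0, 0],
    [0, 0, 0],
    [0, 0, 0],
    [0, 0, 0],
    [0, 0, 0],
    [0, 0, 0],
    [0, 0, 0]
  ],
  "hand": [1, 1, 1, 1, 1, 1, 1, 1, 1, 1]
}}

```text
time_s: 11.88
ee_pos: [0.5928, -0.0028, 0.1197]
eef_rot: [-2.141, 0.163, 2.142]
contact_force: [0.8, 0.4, -0.2]
width: 0.0219
```

Emit:
{"op": "carry_out", "data": {
  "delta_pos": [
    [0, 0, 0],
    [0, 0, 0],
    [0, 0, 0]
  ],
  "delta_rot": [
    [0, 0, 0],
    [0, 0, 0],
    [0, 0, 0]
  ],
  "hand": [1, 1, 1]
}}

```text
time_s: 12.25
ee_pos: [0.5918, 0.0001, 0.1201]
eef_rot: [-2.143, 0.162, 2.143]
contact_force: [-0.4, -0.6, 0.8]
width: 0.0221
```

```bash
python3 - <<'E'
from h import *
o=ctrl.get_obs();T=R.from_rotvec(o["eef_rot"]);print(o["time_s"],o["ee_pos"],o["width"],T.as_matrix().round(3).tolist())
w=ctrl.camera_info("wrist");im=np.ascontiguousarray(ctrl.capture("wrist")[:,:,::-1]);cv2.imwrite("pics/w5.png",im);np.save("w5.npy",w["pose"])
h=cv2.cvtColor(im,cv2.COLOR_BGR2HSV)
Y=(h[...,0]>20)&(h[...,0]<35)&(h[...,1]>150)&(h[...,2]>80)
n,l,s,c=cv2.connectedComponentsWithStats(Y.astype(np.uint8))
for k in range(1,n):
    if s[k,4]>150: print(s[k],c[k].round(1),back(w,c[k],.049).round(4))
print("pocket mouth px",proj(w,[[.592,-.0015,.02]]))
s=ctrl.capture("side")[:,:,::-1]
cv2.imwrite("pics/m5.png",np.hstack([cv2.resize(im,(480,300)),cv2.resize(np.ascontiguousarray(s[140:260,240:368]),(320,300),interpolation=2)]))
E
```

```text
12.25 [5.91823693e-01 6.82445264e-05 1.20061614e-01] 0.022093316423010215 [[-0.0, -0.15, -0.989], [0.0, -0.989, 0.15], [-1.0, -0.0, 0.0]]
[212 175  30  30 701] [226.3 189.4] [0.6053 0.0768 0.049 ]
[409 175  31  30 712] [424.  189.9] [ 0.5813 -0.0785  0.049 ]
pocket mouth px [[325.92945198 181.65202854]]
```

View pics/m5.png

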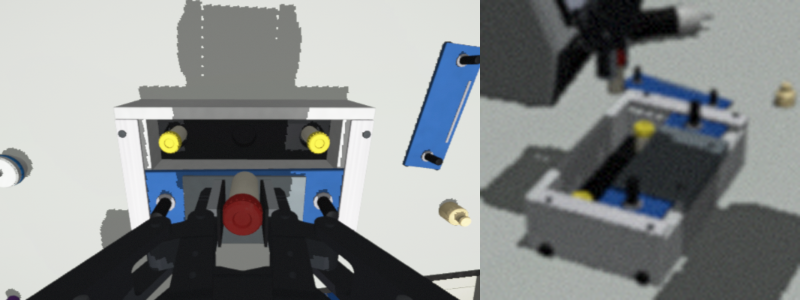

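The vial is upright in the jaws, with the red cap at about (324,285) full-frame. The yellow caps are at (226,189) and (424,190), and the empty pocket is between them at about (326,182).

```bash
python3 - <<'E'
from h import *
o=ctrl.get_obs();T=R.from_rotvec(o["eef_rot"]);w=ctrl.camera_info("wrist");im=cv2.imread("pics/w5.png");h=cv2.cvtColor(im,cv2.COLOR_BGR2HSV)
Rd=(((h[...,0]<8)|(h[...,0]>172))&(h[...,1]>150)&(h[...,2]>60)).astype(np.uint8)
n,l,s,c=cv2.connectedComponentsWithStats(Rd);k=1+s[1:,4].argmax();print(s[k],c[k])
z=o["ee_pos"][2]
for zz in(.058,.062,.066): p=back(w,c[k],z+zz);print(zz,p,T.inv().apply(p-o["ee_pos"]).round(4))
P=np.array([.5927,-.0010,.0]);print("to pocket, tool",T.inv().apply(P-o["ee_pos"]).round(4))
# refine pocket hole: dark circle edge near px
g=cv2.cvtColor(im,cv2.COLOR_BGR2GRAY);cr=cv2.resize(g[150:215,270:385],None,fx=6,fy=6,interpolation=2)
cr=cv2.convertScaleAbs(cr,alpha=4)
hd=cv2.resize(cv2.convertScaleAbs(im[170:330,230:420],alpha=1.3),(570,480),interpolation=2)
cv2.imwrite("pics/w5c.png",cv2.resize(np.hstack([cv2.resize(cv2.cvtColor(cr,cv2.COLOR_GRAY2BGR),(690,390))]),None,fx=.8,fy=.8))
E
```

```text
[ 297  259   53   55 2375] [323.01642105 285.68757895]
0.058 [0.58896933 0.00138023 0.17819008] [-0.058  -0.001   0.0032]
0.062 [0.59149878 0.00099392 0.18219008] [-0.062  -0.001   0.0007]
0.066 [0.59402823 0.00060762 0.18619008] [-0.066  -0.001  -0.0019]
to pocket, tool [ 0.1202  0.0008 -0.0008]
```

View pics/w5c.png

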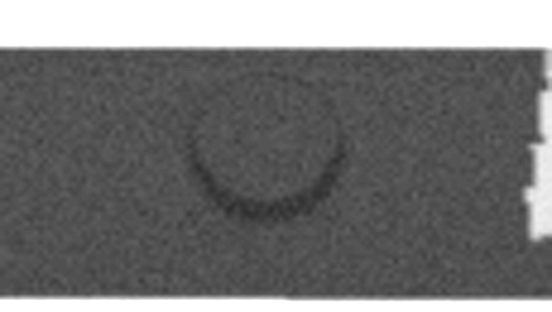

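The pocket mouth is centred at about (326,180) full-frame, so a small correction is needed: +2 mm along tool y and -2 mm along tool z.

Emit:
{"op": "carry_out", "data": {
  "delta_pos": [
    [0, 0.002, -0.002],
    [0.0275, 0, 0],
    [0.0275, 0, 0],
    [0.0275, 0, 0],
    [0.0275, 0, 0],
    [0.005, 0, 0],
    [0.003, 0, 0],
    [0, 0, 0]
  ],
  "delta_rot": [
    [0, 0, 0],
    [0, 0, 0],
    [0, 0, 0],
    [0, 0, 0],
    [0, 0, 0],
    [0, 0, 0],
    [0, 0, 0],
    [0, 0, 0]
  ],
  "hand": [1, 1, 1, 1, 1, 1, 1, 1]
}}

```text
time_s: 13.35
ee_pos: [0.5945, -0.0035, 0.0029]
eef_rot: [-2.144, 0.164, 2.141]
contact_force: [0.5, -1.3, 1.0]
width: 0.022
```

Emit:
{"op": "carry_out", "data": {
  "delta_pos": [
    [0.003, 0, 0],
    [0.002, 0, 0],
    [0, 0, 0]
  ],
  "delta_rot": [
    [0, 0, 0],
    [0, 0, 0],
    [0, 0, 0]
  ],
  "hand": [1, 1, 1]
}}

```text
time_s: 13.72
ee_pos: [0.5939, -0.0035, -0.003]
eef_rot: [-2.142, 0.164, 2.142]
contact_force: [0.1, 0.0, 0.4]
width: 0.022
```

Already 5 mm into the pocket with no side force. I'll continue down.

Emit:
{"op": "carry_out", "data": {
  "delta_pos": [
    [0.003, 0, 0],
    [0.003, 0, 0],
    [0.003, 0, 0],
    [0, 0, 0]
  ],
  "delta_rot": [
    [0, 0, 0],
    [0, 0, 0],
    [0, 0, 0],
    [0, 0, 0]
  ],
  "hand": [1, 1, 1, 1]
}}

```text
time_s: 14.22
ee_pos: [0.5938, -0.0034, -0.0123]
eef_rot: [-2.141, 0.163, 2.143]
contact_force: [0.1, -0.0, -0.4]
width: 0.0221
```

Emit:
{"op": "carry_out", "data": {
  "delta_pos": [
    [0.0015, 0, 0],
    [0, 0, 0]
  ],
  "delta_rot": [
    [0, 0, 0],
    [0, 0, 0]
  ],
  "hand": [1, 1]
}}

```text
time_s: 14.48
ee_pos: [0.5941, -0.0035, -0.0134]
eef_rot: [-2.143, 0.164, 2.142]
contact_force: [0.4, -0.2, -0.2]
width: 0.0217
```

Emit:
{"op": "carry_out", "data": {
  "delta_pos": [
    [0, 0, 0],
    [0, 0, 0],
    [0, 0, 0],
    [-0.02, 0, 0],
    [-0.04, 0, 0],
    [-0.045, 0, 0],
    [-0.045, 0, 0],
    [0, 0, 0],
    [0, 0, 0]
  ],
  "delta_rot": [
    [0, 0, 0],
    [0, 0, 0],
    [0, 0, 0],
    [0, 0, 0],
    [0, 0, 0],
    [0, 0, 0],
    [0, 0, 0],
    [0, 0, 0],
    [0, 0, 0]
  ],
  "hand": [0.2, -0.1, -0.2, -0.2, -0.2, -0.2, -0.2, -0.2, -0.2]
}}

```text
time_s: 15.6
ee_pos: [0.5935, -0.0033, 0.1357]
eef_rot: [-2.141, 0.163, 2.144]
contact_force: [0.9, 0.3, -0.2]
width: 0.0513
```

```bash
python3 - <<'E'
from h import *
o=ctrl.get_obs();T=R.from_rotvec(o["eef_rot"]);print(o["time_s"],o["ee_pos"].round(4),o["width"])
w=ctrl.camera_info("wrist");im=np.ascontiguousarray(ctrl.capture("wrist")[:,:,::-1]);np.save("w6.npy",w["pose"]);cv2.imwrite("pics/w6.png",im)
h=cv2.cvtColor(im,cv2.COLOR_BGR2HSV)
for nm,m in(("Y",(h[...,0]>20)&(h[...,0]<35)),("R",(h[...,0]<8)|(h[...,0]>172))):
    n,l,s,c=cv2.connectedComponentsWithStats((m&(h[...,1]>150)&(h[...,2]>60)).astype(np.uint8))
    for k in range(1,n):
        if s[k,4]>150: print(nm,s[k],c[k].round(1),back(w,c[k],.049).round(4))
# rack frame model: pocket ~ (.593,-.0017), yaw -8.8
a=np.radians(-8.8);Rk=np.array([[np.cos(a),-np.sin(a)],[np.sin(a),np.cos(a)]])
O=np.array([.593,-.0017])-Rk@[.033,0];np.save("rack.npy",np.r_[O,a]);print("rack O",O)
s=ctrl.capture("side")[:,:,::-1];cv2.imwrite("pics/s6.png",s)
cv2.imwrite("pics/m6.png",np.hstack([cv2.resize(im[100:340,130:500],(555,360),interpolation=2),cv2.resize(np.ascontiguousarray(s[160:260,250:360]),(245,223),interpolation=2).repeat(1,0) if 0 else cv2.resize(np.ascontiguousarray(s[165:260,255:350]),(245,360),interpolation=2)]))
E
```

```text
15.6 [ 0.5935 -0.0033  0.1357] 0.051333141070438675
Y [214 173  29  29 634] [228.  186.8] [0.6052 0.0768 0.049 ]
Y [401 173  29  29 639] [414.8 187. ] [ 0.5811 -0.0787  0.049 ]
R [311 175  29  27 599] [325.  187.8] [ 0.5919 -0.0038  0.049 ]
rack O [0.56038846 0.00334853]
```

View pics/m6.png

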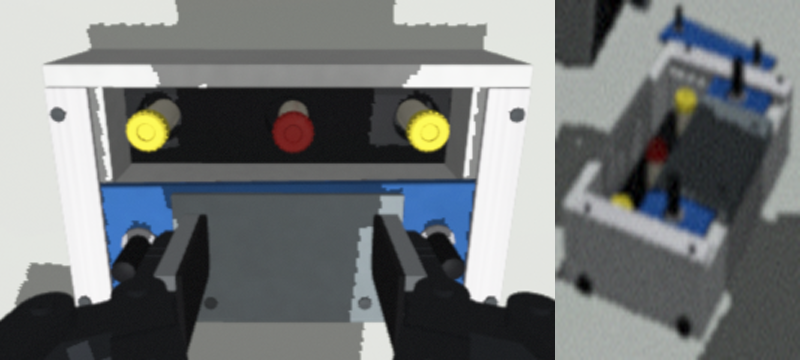

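Picture: the red cap at (325,188) stands in line with the yellow caps at (228,187) and (415,187), at the same apparent size. The vial is seated and released. Next come the posts, with shut fingers and tips at about 75 mm height.

Emit:
{"op": "carry_out", "data": {
  "delta_pos": [
    [0, -0.029, 0.035],
    [0, -0.029, 0.035],
    [0, -0.0285, 0.034],
    [0, 0, 0],
    [0.05, 0, 0],
    [0.05, 0, 0],
    [0, 0, -0.01],
    [0, 0, 0]
  ],
  "delta_rot": [
    [0, 0, 0],
    [0, 0, 0],
    [0, 0, 0],
    [0, 0, 0],
    [0, 0, 0],
    [0, 0, 0],
    [0, 0, 0],
    [0, 0, 0]
  ],
  "hand": [1, 1, 1, 1, 1, 1, 1, 1]
}}

```text
time_s: 16.7
ee_pos: [0.5164, 0.0956, 0.0378]
eef_rot: [-2.144, 0.164, 2.139]
contact_force: [-0.0, -0.5, 0.6]
width: 0.0001
```

```bash
cat > st.py <<'E'
from h import *
r=np.load("rack.npy");c,s=np.cos(r[2]),np.sin(r[2]);RT=np.array([[c,s],[-s,c]])
def torack(p): return RT@(np.asarray(p)[:2]-r[:2])
if __name__=="__main__":
    o=ctrl.get_obs();T=R.from_rotvec(o["eef_rot"]);print("t",round(o["time_s"],2),"rack",(1e3*torack(o["ee_pos"])).round(1),"z",o["ee_pos"][2].round(4),"F",(RT@o["contact_force"][:2]).round(1),T.as_matrix()[:,2].round(3))
E
python3 - <<'E'
from st import *
import runpy;runpy.run_path("st.py",run_name="__main__")
w=ctrl.camera_info("wrist");w1=dict(w);w1["pose"]=np.load("w1.npy")
for u in((215.7,104.3),(392.2,111.4)): print("w1 post",1e3*torack(back(w1,u,.094)).round(4))
def rk(x,y,z): return np.r_[np.linalg.inv(RT)@[x,y]+r[:2],z]
im=np.ascontiguousarray(ctrl.capture("wrist")[:,:,::-1]);cv2.imwrite("pics/w7.png",im)
print("posts px",proj(w,[rk(-.03,.085,.094),rk(-.03,-.085,.094)]))
for l in("post_left","post_right","shutter"): print(l,[(round(d["p"],2),d["point"],int(d["region"].sum())) for d in ctrl.trace(l,"wrist")[:3]])
E
```

```text
t 16.7 rack [-57.6  84.5] z 0.0378 F [ 0.  -0.5] [-0.988  0.153 -0.003]
w1 post [-30.8  86.1]
w1 post [-28.3 -83.9]
posts px [[324.23121754 215.94404131]
 [746.49473206 216.07937948]]
post_left [(0.92, [340.7, 173.8], 13052)]
post_right [(0.97, [340.3, 172.5], 13168)]
shutter [(0.77, [338.8, 172.1], 13352)]
```

Emit:
{"op": "carry_out", "data": {
  "delta_pos": [
    [0, 0, -0.003],
    [0, 0, -0.003],
    [0, 0, -0.002],
    [0, 0, 0]
  ],
  "delta_rot": [
    [0, 0, 0],
    [0, 0, 0],
    [0, 0, 0],
    [0, 0, 0]
  ],
  "hand": [1, 1, 1, 1]
}}

```text
time_s: 17.4
ee_pos: [0.5222, 0.0951, 0.0365]
eef_rot: [-2.142, 0.164, 2.142]
contact_force: [-0.5, 0.1, 0.0]
width: 0.0001
```

Emit:
{"op": "carry_out", "data": {
  "delta_pos": [
    [0, 0, -0.002],
    [0, 0, -0.001]
  ],
  "delta_rot": [
    [0, 0, 0],
    [0, 0, 0]
  ],
  "hand": [1, 1]
}}

```text
time_s: 17.65
ee_pos: [0.5252, 0.0946, 0.0365]
eef_rot: [-2.142, 0.164, 2.142]
contact_force: [-0.6, 0.5, 0.8]
width: -0.0002
```

Emit:
{"op": "carry_out", "data": {
  "delta_pos": [
    [0, 0, -0.002],
    [0, 0, -0.001]
  ],
  "delta_rot": [
    [0, 0, 0],
    [0, 0, 0]
  ],
  "hand": [1, 1]
}}

```text
time_s: 17.9
ee_pos: [0.5279, 0.0942, 0.0365]
eef_rot: [-2.142, 0.163, 2.143]
contact_force: [-1.4, -0.5, 0.5]
width: 0.0
```

Emit:
{"op": "carry_out", "data": {
  "delta_pos": [
    [0, 0, -0.002],
    [0, 0, -0.001]
  ],
  "delta_rot": [
    [0, 0, 0],
    [0, 0, 0]
  ],
  "hand": [1, 1]
}}

```text
time_s: 18.15
ee_pos: [0.5311, 0.0937, 0.0365]
eef_rot: [-2.142, 0.164, 2.142]
contact_force: [-1.1, 0.0, 0.5]
width: 0.0001
```

Emit:
{"op": "carry_out", "data": {
  "delta_pos": [
    [0, 0, -0.002],
    [0, 0, -0.001]
  ],
  "delta_rot": [
    [0, 0, 0],
    [0, 0, 0]
  ],
  "hand": [1, 1]
}}

```text
time_s: 18.4
ee_pos: [0.5341, 0.0932, 0.0365]
eef_rot: [-2.142, 0.164, 2.142]
contact_force: [-1.7, 0.2, -0.1]
width: 0.0002
```

Emit:
{"op": "carry_out", "data": {
  "delta_pos": [
    [0, 0, -0.002],
    [0, 0, -0.001]
  ],
  "delta_rot": [
    [0, 0, 0],
    [0, 0, 0]
  ],
  "hand": [1, 1]
}}

```text
time_s: 18.65
ee_pos: [0.537, 0.0929, 0.0365]
eef_rot: [-2.142, 0.163, 2.142]
contact_force: [-1.0, 1.6, 0.3]
width: 0.0001
```

```bash
python3 - <<'E'
from st import *
import runpy;runpy.run_path("st.py",run_name="__main__")
w=ctrl.camera_info("wrist")
im=np.ascontiguousarray(ctrl.capture("wrist")[:,:,::-1]);cv2.imwrite("pics/w8.png",im)
h=cv2.cvtColor(im,cv2.COLOR_BGR2HSV);B=(h[...,0]>100)&(h[...,0]<118)&(h[...,1]>120)&(h[...,2]>60)
# front edge of shutter: first blue row per column
for cidx in range(200,640,30):
    ys=np.nonzero(B[:,cidx])[0]
    if len(ys)>8: print(cidx,ys.min(),(1e3*torack(back(w,(cidx,ys.min()),.062))).round(1),len(ys))
E
```

```text
t 18.65 rack [-36.8  84.9] z 0.0365 F [-1.2  1.4] [-0.988  0.152  0.   ]
290 140 [ 17.2 101.4] 129
320 141 [16.8 87.4] 53
350 143 [15.9 73.3] 109
380 145 [14.9 59.2] 29
410 147 [14. 45.] 16
440 149 [13.1 30.8] 16
470 151 [12.1 16.5] 16
500 153 [11.2  2.2] 16
530 155 [ 10.3 -12.2] 16
560 158 [  8.8 -26.8] 16
590 160 [  7.9 -41.3] 14
620 162 [  6.9 -55.8] 52
```

The shutter's front edge is measurable in the image. The left end leads by about 12 mm (3.9°) at under 2 N, so I'll switch to the right post.

Emit:
{"op": "carry_out", "data": {
  "delta_pos": [
    [0, 0, 0.02],
    [0, 0.056, 0],
    [0, 0.057, 0],
    [0, 0.057, 0],
    [0, 0, -0.006],
    [0, 0, -0.003],
    [0, 0, -0.002],
    [0, 0, -0.001]
  ],
  "delta_rot": [
    [0, 0, 0],
    [0, 0, 0],
    [0, 0, 0],
    [0, 0, 0],
    [0, 0, 0],
    [0, 0, 0],
    [0, 0, 0],
    [0, 0, 0]
  ],
  "hand": [1, 1, 1, 1, 1, 1, 1, 1]
}}

```text
time_s: 19.7
ee_pos: [0.5033, -0.0729, 0.0365]
eef_rot: [-2.143, 0.162, 2.143]
contact_force: [-1.0, 0.4, -0.1]
width: -0.0003
```

Emit:
{"op": "carry_out", "data": {
  "delta_pos": [
    [0, 0, -0.002],
    [0, 0, -0.001]
  ],
  "delta_rot": [
    [0, 0, 0],
    [0, 0, 0]
  ],
  "hand": [1, 1]
}}

```text
time_s: 19.95
ee_pos: [0.5063, -0.0741, 0.0365]
eef_rot: [-2.142, 0.163, 2.142]
contact_force: [-1.2, 0.1, 0.1]
width: -0.0001
```

Emit:
{"op": "carry_out", "data": {
  "delta_pos": [
    [0, 0, -0.0015],
    [0, 0, -0.0015]
  ],
  "delta_rot": [
    [0, 0, 0],
    [0, 0, 0]
  ],
  "hand": [1, 1]
}}

```text
time_s: 20.2
ee_pos: [0.5092, -0.075, 0.0365]
eef_rot: [-2.142, 0.164, 2.142]
contact_force: [-1.3, 0.8, -1.0]
width: 0.0002
```

Emit:
{"op": "carry_out", "data": {
  "delta_pos": [
    [0, 0, -0.0015],
    [0, 0, -0.0015]
  ],
  "delta_rot": [
    [0, 0, 0],
    [0, 0, 0]
  ],
  "hand": [1, 1]
}}

```text
time_s: 20.45
ee_pos: [0.5122, -0.0754, 0.0365]
eef_rot: [-2.142, 0.164, 2.142]
contact_force: [-0.3, -0.3, -0.7]
width: 0.0003
```

```bash
cat > edge.py <<'E'
from st import *
import runpy;runpy.run_path("st.py",run_name="__main__")
w=ctrl.camera_info("wrist");im=np.ascontiguousarray(ctrl.capture("wrist")[:,:,::-1]);cv2.imwrite("pics/last.png",im)
h=cv2.cvtColor(im,cv2.COLOR_BGR2HSV);B=(h[...,0]>100)&(h[...,0]<118)&(h[...,1]>120)&(h[...,2]>50)
p=[]
for c in range(4,640,6):
    ys=np.nonzero(B[:,c])[0]
    if len(ys)>8:
        q=1e3*torack(back(w,(c,ys.min()),.062))
        if abs(q[1])<102 and -20<q[0]<75: p.append(q)
p=np.array(p)
for _ in range(3):
    k=np.polyfit(p[:,1],p[:,0],1);e=abs(np.polyval(k,p[:,1])-p[:,0]);p=p[e<max(1.5,2*np.median(e))]
print("n",len(p),"y",p[:,1].min().round(),p[:,1].max().round(),"posts L,R x:",(np.polyval(k,[85,-85])-35).round(1),"skew deg",np.degrees(np.arctan(k[0])).round(2),"res",np.median(e).round(2))
E
python3 edge.py
```

```text
t 20.45 rack [-35.6 -85.2] z 0.0365 F [-0.3 -0.3] [-0.988  0.152  0.   ]
n 60 y -101.0 66.0 posts L,R x: [-20.8 -17. ] skew deg -1.3 res 0.13
```

Emit:
{"op": "carry_out", "data": {
  "delta_pos": [
    [0, 0, -0.002],
    [0, 0, -0.001],
    [0, 0, -0.0005]
  ],
  "delta_rot": [
    [0, 0, 0],
    [0, 0, 0],
    [0, 0, 0]
  ],
  "hand": [1, 1, 1]
}}

```text
time_s: 20.88
ee_pos: [0.5156, -0.0759, 0.0365]
eef_rot: [-2.142, 0.164, 2.142]
contact_force: [-1.2, -0.3, -0.2]
width: 0.0002
```

Emit:
{"op": "carry_out", "data": {
  "delta_pos": [
    [0, 0, -0.0015],
    [0, 0, -0.001]
  ],
  "delta_rot": [
    [0, 0, 0],
    [0, 0, 0]
  ],
  "hand": [1, 1]
}}

```text
time_s: 21.12
ee_pos: [0.5181, -0.0763, 0.0365]
eef_rot: [-2.142, 0.164, 2.142]
contact_force: [-1.0, -0.9, -0.2]
width: 0.0001
```

Emit:
{"op": "carry_out", "data": {
  "delta_pos": [
    [0, 0, 0.018],
    [0, -0.056, 0],
    [0, -0.057, 0],
    [0, -0.057, 0],
    [0, 0, -0.006],
    [0, 0, -0.003],
    [0, 0, -0.002],
    [0, 0, -0.001]
  ],
  "delta_rot": [
    [0, 0, 0],
    [0, 0, 0],
    [0, 0, 0],
    [0, 0, 0],
    [0, 0, 0],
    [0, 0, 0],
    [0, 0, 0],
    [0, 0, 0]
  ],
  "hand": [1, 1, 1, 1, 1, 1, 1, 1]
}}

```text
time_s: 22.12
ee_pos: [0.538, 0.0916, 0.0364]
eef_rot: [-2.141, 0.165, 2.142]
contact_force: [-0.7, -0.6, -1.1]
width: 0.0001
```

Emit:
{"op": "carry_out", "data": {
  "delta_pos": [
    [0, 0, -0.002],
    [0, 0, -0.0015]
  ],
  "delta_rot": [
    [0, 0, 0],
    [0, 0, 0]
  ],
  "hand": [1, 1]
}}

```text
time_s: 22.38
ee_pos: [0.5415, 0.0917, 0.0365]
eef_rot: [-2.142, 0.164, 2.142]
contact_force: [-1.3, 0.1, -0.3]
width: -0.0003
```

```bash
python3 edge.py
```

```text
t 22.38 rack [-32.2  84.5] z 0.0365 F [-1.3 -0.1] [-0.988  0.152  0.   ]
n 58 y -60.0 100.0 posts L,R x: [-13.6 -12.4] skew deg -0.39 res 0.12
```

Emit:
{"op": "carry_out", "data": {
  "delta_pos": [
    [0, 0, -0.002],
    [0, 0, -0.002],
    [0, 0, -0.001]
  ],
  "delta_rot": [
    [0, 0, 0],
    [0, 0, 0],
    [0, 0, 0]
  ],
  "hand": [1, 1, 1]
}}

```text
time_s: 22.8
ee_pos: [0.5465, 0.0914, 0.0365]
eef_rot: [-2.142, 0.163, 2.142]
contact_force: [-0.3, 0.8, 0.3]
width: 0.0001
```

Emit:
{"op": "carry_out", "data": {
  "delta_pos": [
    [0, 0, -0.0015],
    [0, 0, -0.001]
  ],
  "delta_rot": [
    [0, 0, 0],
    [0, 0, 0]
  ],
  "hand": [1, 1]
}}

```text
time_s: 23.05
ee_pos: [0.5489, 0.091, 0.0365]
eef_rot: [-2.142, 0.164, 2.142]
contact_force: [-0.4, 0.6, 1.0]
width: 0.0001
```

Emit:
{"op": "carry_out", "data": {
  "delta_pos": [
    [0, 0, -0.0015],
    [0, 0, -0.001],
    [0, 0, 0.018],
    [0, 0.056, 0],
    [0, 0.057, 0],
    [0, 0.057, 0],
    [0, 0, -0.006],
    [0, 0, -0.003],
    [0, 0, -0.002],
    [0, 0, -0.001]
  ],
  "delta_rot": [
    [0, 0, 0],
    [0, 0, 0],
    [0, 0, 0],
    [0, 0, 0],
    [0, 0, 0],
    [0, 0, 0],
    [0, 0, 0],
    [0, 0, 0],
    [0, 0, 0],
    [0, 0, 0]
  ],
  "hand": [1, 1, 1, 1, 1, 1, 1, 1, 1, 1]
}}

```text
time_s: 24.3
ee_pos: [0.5196, -0.0754, 0.0365]
eef_rot: [-2.143, 0.162, 2.143]
contact_force: [-0.5, 0.2, 0.2]
width: 0.0002
```

```bash
python3 edge.py
```

```text
t 24.3 rack [-28.3 -84.1] z 0.0365 F [-0.5  0.1] [-0.989  0.15   0.   ]
n 60 y -99.0 65.0 posts L,R x: [-4.6 -9.9] skew deg 1.78 res 0.25
```

Emit:
{"op": "carry_out", "data": {
  "delta_pos": [
    [0, 0, -0.002],
    [0, 0, -0.002],
    [0, 0, -0.002]
  ],
  "delta_rot": [
    [0, 0, 0],
    [0, 0, 0],
    [0, 0, 0]
  ],
  "hand": [1, 1, 1]
}}

```text
time_s: 24.72
ee_pos: [0.5256, -0.0774, 0.0365]
eef_rot: [-2.142, 0.164, 2.142]
contact_force: [-1.3, 0.3, -0.5]
width: -0.0001
```

Emit:
{"op": "carry_out", "data": {
  "delta_pos": [
    [0, 0, -0.002],
    [0, 0, -0.001]
  ],
  "delta_rot": [
    [0, 0, 0],
    [0, 0, 0]
  ],
  "hand": [1, 1]
}}

```text
time_s: 24.98
ee_pos: [0.5285, -0.078, 0.0365]
eef_rot: [-2.142, 0.164, 2.142]
contact_force: [-1.4, -0.6, -0.2]
width: -0.0003
```

Emit:
{"op": "carry_out", "data": {
  "delta_pos": [
    [0, 0, -0.002],
    [0, 0, -0.001]
  ],
  "delta_rot": [
    [0, 0, 0],
    [0, 0, 0]
  ],
  "hand": [1, 1]
}}

```text
time_s: 25.22
ee_pos: [0.5315, -0.0784, 0.0366]
eef_rot: [-2.142, 0.164, 2.142]
contact_force: [-0.7, -0.5, 0.6]
width: -0.0004
```

Emit:
{"op": "carry_out", "data": {
  "delta_pos": [
    [0, 0, 0.018],
    [0, -0.056, 0],
    [0, -0.057, 0],
    [0, -0.057, 0],
    [0, 0, -0.007],
    [0, 0, -0.003],
    [0, 0, -0.002],
    [0, 0, -0.001]
  ],
  "delta_rot": [
    [0, 0, 0],
    [0, 0, 0],
    [0, 0, 0],
    [0, 0, 0],
    [0, 0, 0],
    [0, 0, 0],
    [0, 0, 0],
    [0, 0, 0]
  ],
  "hand": [1, 1, 1, 1, 1, 1, 1, 1]
}}

```text
time_s: 26.22
ee_pos: [0.5522, 0.0894, 0.0364]
eef_rot: [-2.141, 0.165, 2.142]
contact_force: [-0.6, 0.5, -0.0]
width: 0.0
```

Emit:
{"op": "carry_out", "data": {
  "delta_pos": [
    [0, 0, -0.002],
    [0, 0, -0.002],
    [0, 0, -0.001]
  ],
  "delta_rot": [
    [0, 0, 0],
    [0, 0, 0],
    [0, 0, 0]
  ],
  "hand": [1, 1, 1]
}}

```text
time_s: 26.6
ee_pos: [0.5573, 0.0895, 0.0365]
eef_rot: [-2.142, 0.164, 2.142]
contact_force: [-1.0, 0.5, -0.4]
width: 0.0002
```

```bash
python3 edge.py
```

```text
t 26.6 rack [-16.2  84.7] z 0.0365 F [-1.1  0.3] [-0.988  0.152  0.   ]
n 58 y -60.0 100.0 posts L,R x: [2.2 1. ] skew deg 0.41 res 0.26
```

Emit:
{"op": "carry_out", "data": {
  "delta_pos": [
    [0, 0, -0.002],
    [0, 0, -0.002],
    [0, 0, -0.001]
  ],
  "delta_rot": [
    [0, 0, 0],
    [0, 0, 0],
    [0, 0, 0]
  ],
  "hand": [1, 1, 1]
}}

```text
time_s: 27.02
ee_pos: [0.5623, 0.0889, 0.0365]
eef_rot: [-2.142, 0.164, 2.142]
contact_force: [-0.9, -0.1, -1.0]
width: 0.0
```

Emit:
{"op": "carry_out", "data": {
  "delta_pos": [
    [0, 0, -0.002],
    [0, 0, -0.001]
  ],
  "delta_rot": [
    [0, 0, 0],
    [0, 0, 0]
  ],
  "hand": [1, 1]
}}

```text
time_s: 27.28
ee_pos: [0.5653, 0.0884, 0.0365]
eef_rot: [-2.142, 0.164, 2.142]
contact_force: [-0.6, 0.8, -0.3]
width: -0.0002
```

Emit:
{"op": "carry_out", "data": {
  "delta_pos": [
    [0, 0, 0.018],
    [0, 0.056, 0],
    [0, 0.057, 0],
    [0, 0.057, 0],
    [0, 0, -0.007],
    [0, 0, -0.003],
    [0, 0, -0.002],
    [0, 0, -0.001]
  ],
  "delta_rot": [
    [0, 0, 0],
    [0, 0, 0],
    [0, 0, 0],
    [0, 0, 0],
    [0, 0, 0],
    [0, 0, 0],
    [0, 0, 0],
    [0, 0, 0]
  ],
  "hand": [1, 1, 1, 1, 1, 1, 1, 1]
}}

```text
time_s: 28.28
ee_pos: [0.5344, -0.0777, 0.0365]
eef_rot: [-2.143, 0.162, 2.143]
contact_force: [-0.2, 0.3, -0.3]
width: 0.0002
```

Emit:
{"op": "carry_out", "data": {
  "delta_pos": [
    [0, 0, -0.002],
    [0, 0, -0.002],
    [0, 0, -0.001]
  ],
  "delta_rot": [
    [0, 0, 0],
    [0, 0, 0],
    [0, 0, 0]
  ],
  "hand": [1, 1, 1]
}}

```text
time_s: 28.65
ee_pos: [0.5394, -0.0794, 0.0365]
eef_rot: [-2.142, 0.163, 2.142]
contact_force: [-0.4, 1.2, -0.7]
width: 0.0
```

```bash
python3 edge.py
```

```text
t 28.65 rack [ -8.1 -85. ] z 0.0365 F [-0.6  1.2] [-0.988  0.152  0.   ]
n 60 y -100.0 66.0 posts L,R x: [ 9.4 10.5] skew deg -0.36 res 0.17
```

Right to about 18.5.

Emit:
{"op": "carry_out", "data": {
  "delta_pos": [
    [0, 0, -0.002],
    [0, 0, -0.002],
    [0, 0, -0.001]
  ],
  "delta_rot": [
    [0, 0, 0],
    [0, 0, 0],
    [0, 0, 0]
  ],
  "hand": [1, 1, 1]
}}

```text
time_s: 29.08
ee_pos: [0.5444, -0.0804, 0.0365]
eef_rot: [-2.142, 0.164, 2.142]
contact_force: [-0.9, -0.2, -0.3]
width: -0.0
```

Emit:
{"op": "carry_out", "data": {
  "delta_pos": [
    [0, 0, -0.002],
    [0, 0, -0.001]
  ],
  "delta_rot": [
    [0, 0, 0],
    [0, 0, 0]
  ],
  "hand": [1, 1]
}}

```text
time_s: 29.32
ee_pos: [0.5473, -0.0808, 0.0365]
eef_rot: [-2.142, 0.164, 2.142]
contact_force: [-1.1, 0.4, -0.4]
width: 0.0
```

Emit:
{"op": "carry_out", "data": {
  "delta_pos": [
    [0, 0, 0.018],
    [0, -0.056, 0],
    [0, -0.057, 0],
    [0, -0.057, 0],
    [0, 0, -0.007],
    [0, 0, -0.003],
    [0, 0, -0.002],
    [0, 0, -0.001]
  ],
  "delta_rot": [
    [0, 0, 0],
    [0, 0, 0],
    [0, 0, 0],
    [0, 0, 0],
    [0, 0, 0],
    [0, 0, 0],
    [0, 0, 0],
    [0, 0, 0]
  ],
  "hand": [1, 1, 1, 1, 1, 1, 1, 1]
}}

```text
time_s: 30.32
ee_pos: [0.568, 0.0869, 0.0365]
eef_rot: [-2.141, 0.165, 2.142]
contact_force: [-0.6, -0.2, 0.5]
width: 0.0003
```

Emit:
{"op": "carry_out", "data": {
  "delta_pos": [
    [0, 0, -0.002],
    [0, 0, -0.002],
    [0, 0, -0.001]
  ],
  "delta_rot": [
    [0, 0, 0],
    [0, 0, 0],
    [0, 0, 0]
  ],
  "hand": [1, 1, 1]
}}

```text
time_s: 30.7
ee_pos: [0.5731, 0.0871, 0.0365]
eef_rot: [-2.142, 0.164, 2.142]
contact_force: [-1.2, 0.1, -0.1]
width: 0.0001
```

```bash
python3 edge.py
```

```text
t 30.7 rack [-0.2 84.7] z 0.0365 F [-1.2 -0.1] [-0.988  0.152  0.   ]
n 58 y -60.0 100.0 posts L,R x: [18.4 17.9] skew deg 0.16 res 0.1
```

Emit:
{"op": "carry_out", "data": {
  "delta_pos": [
    [0, 0, -0.002],
    [0, 0, -0.002],
    [0, 0, -0.001]
  ],
  "delta_rot": [
    [0, 0, 0],
    [0, 0, 0],
    [0, 0, 0]
  ],
  "hand": [1, 1, 1]
}}

```text
time_s: 31.12
ee_pos: [0.5781, 0.0865, 0.0365]
eef_rot: [-2.142, 0.163, 2.142]
contact_force: [-0.5, -0.5, -0.2]
width: 0.0002
```

Emit:
{"op": "carry_out", "data": {
  "delta_pos": [
    [0, 0, 0.018],
    [0, 0.056, 0],
    [0, 0.057, 0],
    [0, 0.057, 0],
    [0, 0, -0.011],
    [0, 0, -0.003],
    [0, 0, -0.002],
    [0, 0, -0.001]
  ],
  "delta_rot": [
    [0, 0, 0],
    [0, 0, 0],
    [0, 0, 0],
    [0, 0, 0],
    [0, 0, 0],
    [0, 0, 0],
    [0, 0, 0],
    [0, 0, 0]
  ],
  "hand": [1, 1, 1, 1, 1, 1, 1, 1]
}}

```text
time_s: 32.12
ee_pos: [0.5511, -0.0802, 0.0364]
eef_rot: [-2.142, 0.161, 2.143]
contact_force: [-1.2, 0.2, -0.7]
width: 0.0003
```

Emit:
{"op": "carry_out", "data": {
  "delta_pos": [
    [0, 0, -0.0015],
    [0, 0, -0.0005]
  ],
  "delta_rot": [
    [0, 0, 0],
    [0, 0, 0]
  ],
  "hand": [1, 1]
}}

```text
time_s: 32.38
ee_pos: [0.5532, -0.0813, 0.0365]
eef_rot: [-2.142, 0.163, 2.142]
contact_force: [-1.2, -0.2, -0.2]
width: -0.0002
```

```bash
python3 edge.py
```

```text
t 32.38 rack [  5.8 -84.7] z 0.0365 F [-1.2 -0.4] [-0.988  0.151  0.   ]
n 60 y -100.0 66.0 posts L,R x: [23.3 24.4] skew deg -0.36 res 0.11
```

Emit:
{"op": "carry_out", "data": {
  "delta_pos": [
    [0, 0, -0.001],
    [0, 0, -0.001]
  ],
  "delta_rot": [
    [0, 0, 0],
    [0, 0, 0]
  ],
  "hand": [1, 1]
}}

```text
time_s: 32.67
ee_pos: [0.5551, -0.082, 0.0365]
eef_rot: [-2.142, 0.164, 2.142]
contact_force: [-1.9, 0.7, -0.5]
width: 0.0001
```

Emit:
{"op": "carry_out", "data": {
  "delta_pos": [
    [0, 0, -0.0008],
    [0, 0, 0]
  ],
  "delta_rot": [
    [0, 0, 0],
    [0, 0, 0]
  ],
  "hand": [1, 1]
}}

```text
time_s: 32.92
ee_pos: [0.5552, -0.082, 0.0365]
eef_rot: [-2.14, 0.163, 2.144]
contact_force: [-5.4, 0.9, 2.4]
width: 0.0002
```

Emit:
{"op": "carry_out", "data": {
  "delta_pos": [
    [0, 0, -0.0008],
    [0, 0, 0]
  ],
  "delta_rot": [
    [0, 0, 0],
    [0, 0, 0]
  ],
  "hand": [1, 1]
}}

```text
time_s: 33.17
ee_pos: [0.5552, -0.082, 0.0365]
eef_rot: [-2.138, 0.163, 2.146]
contact_force: [-8.8, 0.7, 5.1]
width: 0.0
```

Emit:
{"op": "carry_out", "data": {
  "delta_pos": [
    [0, 0, 0.014],
    [0, -0.056, 0],
    [0, -0.057, 0],
    [0, -0.057, 0],
    [0, 0, -0.008],
    [0, 0, -0.002],
    [0, 0, -0.001],
    [0, 0, 0]
  ],
  "delta_rot": [
    [0, 0, 0],
    [0, 0, 0],
    [0, 0, 0],
    [0, 0, 0],
    [0, 0, 0],
    [0, 0, 0],
    [0, 0, 0],
    [0, 0, 0]
  ],
  "hand": [1, 1, 1, 1, 1, 1, 1, 1]
}}

```text
time_s: 34.17
ee_pos: [0.5796, 0.0851, 0.0365]
eef_rot: [-2.141, 0.165, 2.141]
contact_force: [0.6, -0.9, -0.7]
width: 0.0001
```

```bash
python3 edge.py
```

```text
t 34.17 rack [ 6.5 83.7] z 0.0365 F [ 0.8 -0.8] [-0.988  0.153 -0.   ]
n 58 y -61.0 99.0 posts L,R x: [25.  24.9] skew deg 0.02 res 0.01
```

Emit:
{"op": "carry_out", "data": {
  "delta_pos": [
    [0, 0, -0.001],
    [0, 0, 0]
  ],
  "delta_rot": [
    [0, 0, 0],
    [0, 0, 0]
  ],
  "hand": [1, 1]
}}

```text
time_s: 34.48
ee_pos: [0.5805, 0.0858, 0.0366]
eef_rot: [-2.142, 0.164, 2.142]
contact_force: [-0.8, 0.4, 0.0]
width: -0.0001
```

Emit:
{"op": "carry_out", "data": {
  "delta_pos": [
    [0, 0, -0.001],
    [0, 0, 0]
  ],
  "delta_rot": [
    [0, 0, 0],
    [0, 0, 0]
  ],
  "hand": [1, 1]
}}

```text
time_s: 34.72
ee_pos: [0.5814, 0.0859, 0.0365]
eef_rot: [-2.142, 0.164, 2.142]
contact_force: [-1.7, -1.7, 0.9]
width: -0.0001
```

Emit:
{"op": "carry_out", "data": {
  "delta_pos": [
    [0, 0, -0.001],
    [0, 0, 0]
  ],
  "delta_rot": [
    [0, 0, 0],
    [0, 0, 0]
  ],
  "hand": [1, 1]
}}

```text
time_s: 34.98
ee_pos: [0.5814, 0.0859, 0.0365]
eef_rot: [-2.14, 0.164, 2.145]
contact_force: [-6.2, -0.4, 3.8]
width: -0.0001
```

```bash
python3 edge.py
```

```text
t 34.98 rack [ 8.2 84.8] z 0.0365 F [-6.1 -1.3] [-0.988  0.152  0.002]
n 58 y -60.0 100.0 posts L,R x: [24.9 25.1] skew deg -0.07 res 0.0
```

Left end is at its stop. I'll re-check the right end.

Emit:
{"op": "carry_out", "data": {
  "delta_pos": [
    [0, 0, 0.014],
    [0, 0.056, 0],
    [0, 0.057, 0],
    [0, 0.057, 0],
    [0, 0, -0.008],
    [0, 0, -0.003],
    [0, 0, -0.001],
    [0, 0, -0.001],
    [0, 0, 0]
  ],
  "delta_rot": [
    [0, 0, 0],
    [0, 0, 0],
    [0, 0, 0],
    [0, 0, 0],
    [0, 0, 0],
    [0, 0, 0],
    [0, 0, 0],
    [0, 0, 0],
    [0, 0, 0]
  ],
  "hand": [1, 1, 1, 1, 1, 1, 1, 1, 1]
}}

```text
time_s: 36.15
ee_pos: [0.5556, -0.0813, 0.0364]
eef_rot: [-2.142, 0.162, 2.143]
contact_force: [-1.6, 0.7, 0.6]
width: -0.0002
```

Emit:
{"op": "carry_out", "data": {
  "delta_pos": [
    [0, 0, -0.001],
    [0, 0, 0]
  ],
  "delta_rot": [
    [0, 0, 0],
    [0, 0, 0]
  ],
  "hand": [1, 1]
}}

```text
time_s: 36.4
ee_pos: [0.5556, -0.0813, 0.0364]
eef_rot: [-2.139, 0.162, 2.145]
contact_force: [-4.7, 4.1, 2.9]
width: 0.0001
```

```bash
python3 st.py
```

```text
t 36.4 rack [  8.2 -84.4] z 0.0364 F [-5.2  3.4] [-0.988  0.151  0.003]
```

Emit:
{"op": "carry_out", "data": {
  "delta_pos": [
    [0, 0, 0.014],
    [0, -0.056, 0],
    [0, -0.057, 0],
    [0, -0.057, 0],
    [0, 0, -0.008],
    [0, 0, -0.003],
    [0, 0, -0.001],
    [0, 0, -0.001],
    [0, 0, 0]
  ],
  "delta_rot": [
    [0, 0, 0],
    [0, 0, 0],
    [0, 0, 0],
    [0, 0, 0],
    [0, 0, 0],
    [0, 0, 0],
    [0, 0, 0],
    [0, 0, 0],
    [0, 0, 0]
  ],
  "hand": [1, 1, 1, 1, 1, 1, 1, 1, 1]
}}

```text
time_s: 37.52
ee_pos: [0.5813, 0.0853, 0.0365]
eef_rot: [-2.141, 0.165, 2.142]
contact_force: [-0.1, -0.6, -0.4]
width: -0.0003
```

Emit:
{"op": "carry_out", "data": {
  "delta_pos": [
    [0, 0, -0.001],
    [0, 0, 0]
  ],
  "delta_rot": [
    [0, 0, 0],
    [0, 0, 0]
  ],
  "hand": [1, 1]
}}

```text
time_s: 37.78
ee_pos: [0.5814, 0.0854, 0.0364]
eef_rot: [-2.14, 0.165, 2.145]
contact_force: [-6.5, -3.4, 2.9]
width: -0.0001
```

```bash
python3 st.py
```

```text
t 37.77 rack [ 8.2 84.3] z 0.0364 F [-5.9 -4.4] [-0.988  0.152  0.003]
```

Emit:
{"op": "carry_out", "data": {
  "delta_pos": [
    [0, 0, 0.015],
    [-0.05, 0, 0],
    [-0.05, 0.02, 0.02],
    [-0.05, 0.03, 0.03],
    [-0.04, 0.035, 0.03],
    [0, 0, 0],
    [0, 0, 0]
  ],
  "delta_rot": [
    [0, 0, 0],
    [0, 0, 0],
    [0, 0, 0],
    [0, 0, 0],
    [0, 0, 0],
    [0, 0, 0],
    [0, 0, 0]
  ],
  "hand": [1, 1, 1, 1, 1, 1, 1]
}}

```text
time_s: 38.65
ee_pos: [0.4774, 0.0175, 0.2237]
eef_rot: [-2.142, 0.164, 2.142]
contact_force: [-0.1, -0.3, -1.0]
width: 0.0002
```

```bash
python3 - <<'E'
from st import *
import runpy;runpy.run_path("st.py",run_name="__main__")
w=ctrl.camera_info("wrist");im=np.ascontiguousarray(ctrl.capture("wrist")[:,:,::-1]);cv2.imwrite("pics/fin.png",im)
h=cv2.cvtColor(im,cv2.COLOR_BGR2HSV);B=(h[...,0]>100)&(h[...,0]<118)&(h[...,1]>120)&(h[...,2]>50)
for y0 in(97,93,75,70,0,-70,-75,-93,-97):
    # pixels of blue near that rack y
    inv=np.linalg.inv(RT);q=np.r_[inv@[.027,y0/1e3]+r[:2],.062];c=int(round(proj(w,[q])[0,0]))
    ys=np.nonzero(B[:,c])[0];P=[(1e3*torack(back(w,(c,v),.062))).round(1) for v in ys]
    P=[p for p in P if -60<p[0]<90]
    if P: print(y0,"front",P[0],"rear",P[-1])
s=np.ascontiguousarray(ctrl.capture("side")[:,:,::-1]);i=ctrl.camera_info("side")
g=cv2.cvtColor(s,cv2.COLOR_BGR2HSV);Rd=(((g[...,0]<8)|(g[...,0]>172))&(g[...,1]>120)&(g[...,2]>50));print("red px side",Rd[150:260,230:370].sum())
s0=cv2.imread("pics/side0.png")
for n,(u,v) in dict(purple=(340,338),cass=(255,288),weight=(362,178)).items(): print(n,"diff",np.abs(s[v-12:v+12,u-12:u+12].astype(int)-s0[v-12:v+12,u-12:u+12]).mean().round(1))
E
```

```text
t 38.65 rack [-84.2   1.3] z 0.2237 F [-0.1 -0.3] [-0.988  0.152  0.   ]
97 front [60.  94.6] rear [ -7.4 100.5]
93 front [60.  89.9] rear [-8.3 95.6]
75 front [60.1 73.2] rear [-8.3 77.8]
70 front [60.1 67.6] rear [-8.3 71.8]
0 front [60.1 -0.3] rear [ 3.  -0.5]
-70 front [ 60.1 -68.2] rear [ -8.2 -72.9]
-75 front [ 60.1 -72.8] rear [ -8.2 -77.8]
-93 front [ 60.1 -89.6] rear [ -8.2 -95.7]
-97 front [ 60.2 -94.2] rear [  -8.2 -100.6]
red px side 0
purple diff 7.6
cass diff 9.1
weight diff 26.4
```

```bash
python3 - <<'E'
from st import *
w=ctrl.camera_info("wrist");w1=dict(w);w1["pose"]=np.load("w1.npy")
for n,inf in(("w1",w1),("fin",w)):
    im=cv2.imread(f"pics/{n}.png");h=cv2.cvtColor(im,cv2.COLOR_BGR2HSV)
    m=((h[...,0]>10)&(h[...,0]<30)&(h[...,1]>40)&(h[...,1]<160)&(h[...,2]>120)).astype(np.uint8);m[:,:430]=0
    k,l,s,c=cv2.connectedComponentsWithStats(m)
    if k>1:
        j=1+s[1:,4].argmax();print(n,s[j],back(inf,c[j],.02).round(3))
im=cv2.imread("pics/fin.png")
for y0 in(.09,-.09):
    q=proj(w,[np.r_[np.linalg.inv(RT)@[.0601,y0]+r[:2],.062]])[0].round().astype(int);print(q,[im[v,q[0]].tolist() for v in range(q[1]-8,q[1]+3)])
ctrl.hand_in()
E
```

```text
w1 [516 146  28  22 437] [ 0.443 -0.258  0.02 ]
fin [544 142  32  23 479] [ 0.442 -0.258  0.02 ]
[229  14] [[238, 239, 239], [239, 239, 239], [238, 240, 239], [239, 240, 239], [239, 240, 239], [238, 239, 239], [221, 222, 222], [155, 156, 156], [120, 114, 113], [151, 102, 72], [179, 110, 59]]
[423  14] [[239, 240, 239], [240, 240, 240], [240, 240, 240], [240, 241, 240], [241, 242, 241], [240, 241, 241], [225, 226, 226], [166, 166, 166], [125, 120, 117], [154, 103, 73], [174, 105, 56]]
the job is handed in; nothing more can be done
```

The job is done and handed in at about 39 s: the red-capped vial is in the middle pocket and the blue shutter is closed. No verdict came back, so this rests on my own checks.

- **Vial:** the first grasp closed on air because the fingertips are 39 mm short of the reported TCP. I confirmed this by touching the cap at about 9 N, and the corrected grasp held. The vial went into the pocket with almost no contact force. After I let go, its cap sat level with and in line with the two yellow caps. The closed shutter now hides it, so I could not look at it again afterwards.
- **Shutter:** I pushed the two posts in turn and it never jammed. Sampled pushing forces stayed around 2 N, and the highest I saw was about 10 N, pressing against the stop. Both ends stop at the same point (rack x 8.2 mm on the tool).
- **Last picture:** the rear edge is straight at x about -8.2 mm, where -8 is home. The front edge is uniform at about 60.1 mm, although the stop is at 62 mm. I put that down to shading at the wall and calibration, since the rear edge and the force stops both say it is home.
- **Other things:** the weight measured the same place before and after. I did not re-measure the cassette or the purple look-alike precisely, but their part of the side picture changed little. I did not check the motor, but the arm stayed high on that side of the bench. The robot was clear of everything at hand-in.

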